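Close the blow-off pot and press the air plunger

TASK

Blow the washed bearing in the pot dry. First put the loose lid on the pot, setting it down gently (not dropping it) so that it sits level and fully home on the rim; then, with the lid on, push the big red air plunger along its leaning stroke fully home, keep it there for about a second and let it spring back out. Never push the plunger while the pot is open, leave the lid seated, and do not disturb the oil filter, the loose bearing or the jar.

Things in the scene. Friction and masses are not known exactly. Their poses are not given: they have to be found in the camera images.
- station: Fixed grey blow-off station, its front facing the robot at yaw 0 (its own -x). Base plate 200 x 330 x 12 mm (x by y), origin at the centre of its underside on the bench. On it stand an open steel pot (centre at x 0, y -80 mm) and, at y +100 mm, a blue barrel that leans 35 degrees to the front and carries the red plunger, under a yellow bar guard.
- guard_edge (a point): Middle of the lower front edge of the fixed yellow bar guard above the plunger (245 mm over the bench; axes parallel to the station's). The level grid of 7 mm bars is 120 mm deep (to station +x) and 121 mm wide, on two 12 mm posts at its back corners. It bars the hand from coming straight down on the plunger: come along the plunger's axis, from the front and above.
- pot_rim (a point): Centre of the pot's mouth, at the height of its rim (100 mm above the bench); axes parallel to the station's. The pot is round, 120 mm outside and 112 mm inside diameter, 88 mm tall.
- plunger_top (a point): Centre of the outer face of the red plunger head, moving with it. The head is a disc 64 mm in diameter and 15 mm thick; the face is about 117 mm above the bench at rest. The point's z axis points out of the face along the stroke, 35 degrees from vertical; pushing goes along -z.
- plunger (a joint): Travel of the sprung plunger in m: 0 fully out, 0.025 fully in against its stop. The spring pushes back with about 6 N at the start and 14 N fully in.
- lid: Loose lid, right way up on the bench: aluminium disc 136 mm across, 6 mm thick, under it a plug 98 mm across and 10 mm deep that enters the pot. Origin: centre of the plug's underside, z up. The black bar handle runs along the lid's x axis: 90 long, 18 wide (y), 34 to 50 mm above the origin, on two feet 66 mm apart. 0.2 to 0.4 kg. Seated, the origin is 10 mm below the rim.
- oil_filter: Bystander: orange oil filter can standing upright, 76 mm diameter, 76 mm tall, origin at its underside.
- bearing: Bystander: steel bearing ring lying flat, 82 mm outside diameter, 24 mm high, origin at its underside.
- jar: Bystander: white and green jar with a black cap, standing upright, 68 mm diameter, 100 mm tall, origin at its underside.
Things that resemble listed ones, but are neither listed nor needed, are in the scene too. Leave any purple or yellow look-alike of the lid alone.

How it is judged:
On the way, in this order (a step that is already met when the one before it is completed fails the run):
1. the lid sits level and fully home on the pot's rim, let go (horizontal distance between lid and pot_rim below 0.01 m and z of lid in the frame of pot_rim between -0.014 and -0.007 m and angle between lid's own z axis and vertical below 0.05 rad and contact force between the fingers and lid below 0.1 N), for 0.2 s.
2. with the lid on, the plunger is held fully in (at least 22.5 of 25 mm) for half a second (value of joint plunger above 0.0225 m and horizontal distance between lid and pot_rim below 0.01 m and z of lid in the frame of pot_rim between -0.014 and -0.007 m and angle between lid's own z axis and vertical below 0.05 rad), for 0.5 s.
At the end, for the whole second after the job is handed in: The lid is at rest on the pot: centred within 10 mm, level within 0.05 rad, its origin 7 to 14 mm below the rim (10 mm when seated); the plunger has sprung back to within 3 mm of fully out (horizontal distance between lid and pot_rim below 0.01 m and z of lid in the frame of pot_rim between -0.014 and -0.007 m and angle between lid's own z axis and vertical below 0.05 rad and value of joint plunger below 0.003 m and linear speed of lid below 0.02 m/s); the robot touches nothing.
It fails at once if the plunger is pushed more than 8 mm while the lid is not on the pot (value of joint plunger above 0.008 m and not (horizontal distance between lid and pot_rim below 0.01 m and z of lid in the frame of pot_rim between -0.014 and -0.007 m and angle between lid's own z axis and vertical below 0.05 rad)).
It fails at once if the lid is dropped or thrown (faster than 0.5 m/s with no finger on it) (linear speed of lid above 0.5 m/s and contact force between the fingers and lid below 0.02 N).
It fails at once if a bystander is moved more than 30 mm (distance of any of oil_filter, bearing, jar from where it was at the start of the episode above 0.03 m).
It also fails if it takes over 48 s, if anything falls off the work surface, if the arm or the gripper's body presses on something with over 40 N, if the wrist force passes 120 N, or if a joint passes its speed limit or range.

ROBOT

A 7-joint arm with a two-finger parallel gripper is mounted at the origin on the work surface. World frame = base frame: x ahead of the robot, y to its left, z up, the work surface at z = 0. Lengths are in m, angles in rad, forces in N, time in s.
With the tool pointing down it reaches from about 0.425 to 0.925 m from the base axis. Payload 6.8 kg.
Tool frame: the origin (TCP) lies at the very end of the fingers, on their centre line; the grasp point (between the pads) lies 19 mm behind it (grip_point_offset is the distance from the TCP to the grasp point, in m); z points along the fingers, y is the line along which they close (so a half turn about z gives the same grasp; the last joint's range is limited). The gripper opens to 85 mm and grips with 20 to 120 N. Pads are 22 mm wide; open, the fingers measure 114 mm over their backs; the gripper's body (76 mm by 85 mm) begins 54 mm behind the grasp point. The pads swing forward as they close: fully open they stand 13 mm farther back than shut.
Start: joints at [-1.429, 0.477, 0.022, 1.555, -0.011, 1.109, -0.083], TCP at [0.167, 0.654, 0.231] pointing down, gripper open.
Joint ranges: [-2.96, 2.96], [-0.34, 2.1], [-1.41, 1.46], [0.24, 2.44], [-1.37, 4.51], [0.17, 1.92], [-2.96, 2.96]. Speed limits (rad/s): [2.39, 2.39, 3.14, 3.14, 3.14, 3.14, 3.14].

INTERFACE

Orientations are given as a unit quaternion [w, x, y, z].
In Python, from station import * gives the robot as it stands.
- The arm moves only by the tool carry_out, never from a script. Its argument "rows" is text: rows parted by semicolons, each of 4 numbers parted by spaces: the shift along the world's x, y, z in mm, then the turn about the world's z in degrees. In form: dx dy dz yaw; .... A call has 1 to 10 rows; each row shifts and turns the commanded pose from where the row before left it; what a row does not reach is not made up. A row lasts 1/8 s, in which the tool goes at most 62.5 mm and 10.7 degrees, less where a joint would pass 70% of its speed; a pose out of reach is approached as far as the arm can. A call is refused whole if a number of a shift passes 62.5 or a number of a turn 10.7, either way. A call with a gripper value outside its range is refused whole. "claw" is the finger opening in mm, from 0 to 85.4, set as the call begins (left out, the last holds). The fingers move at their own pace and stop on an object; "force" is the grip in N (left out, the last holds). Time passes only in rows, so rows that do not move let the fingers close. It gives the time, the measured TCP pose, the force, the opening and the grip force at its end, in the units of the state.
- get_obs(): the state, without advancing time (a new reading comes with each control period).
- read_camera(name): name is "scene" or "top" or "wrist"; returns a dict with "img" (400x640x3 uint8, blue, green, red), "fov_y" (degrees; the focal length in pixels is half the picture's height over the tangent of half this angle, whatever the lens; pixels are square), "cx", "cy" (the principal point, pixels), "world_to_cam" (4x4, takes a point from world to camera coordinates). Camera axes: x right, y up, looking along -z (the intrinsics and any distortion apply to the point x, -y, -z); pixel columns grow to the right and rows downward; lengths in m; the calibration is good to about 2 mm. The wrist camera is an equidistant fisheye: a pixel r from the principal point sees the ray r / f radians off the axis. A picture is of the moment at which its call begins. There is no depth.
- hand_in(): hands the job in; it is judged then, once.
Trained networks look in the newest picture that a camera, given by its name, has taken for a name from the list of things; names that differ only in an ending like _2 or _b are one class to them, and where a whole thing is asked for, a point or a joint stands for the part that bears it (a point fixed in the world has none). Each returns a list of dicts, best first, with "confidence" (0 to 1); they miss things now and then, are a little off and sometimes report something else, mostly with a low value. They report only what shows in the picture. A call takes as long as a camera call. They do not tell look-alikes from the thing itself.
- recognise(camera, thing): "centre" ([column, row] in pixels, amid what is visible of it).
- outline_of(camera, thing): "pixels" (400x640 bool, what is visible of it) and "centre" ([column, row] in pixels, amid what is visible of it).
- place_of(camera, thing): "centre" ([column, row] in pixels: a listed point, or the origin of a listed thing).
The state is a dict: "t": time; "q": joint angles; "joint_vel": joint speeds; "joint_torque": joint torques, N m; "eef_pos": TCP position; "tool_rot": TCP orientation; "contact_force": force on the tool from outside, world axes, zero at the start; "torque": the same for the moment, N m; "gripper_width": opening from 0.0 (shut) to 1.0 (fully open); "grasp_force": force on a finger pad.
Only numpy, scipy, OpenCV 4.12 (cv2) and the standard library are available. Lean on these libraries where they do the work, as an engineer would, in place of code of your own. Each camera call takes 0.05 s, during which the arm holds its last target. There are 200 camera calls.

## Working session

There is one attempt and no reset: what is moved stays moved. The work goes in short steps, Python scripts to look and compute and a tool call to move; the robot and the scene stay as the last step left them, time stands still between calls to the robot, and variables do not carry over. Pictures are saved under pics/ and viewed, at most 10 in all, crops included, and the job is handed in when it is done.

Besides the shell and the picture viewer there is one more tool, called after "Emit:" as a command line: name --argument value ..., lists and objects as JSON in quotes. carry_out: Moves the arm, as the interface text tells. Its arguments: {"type":"object","properties":{"rows":{"type":"string"},"claw":{"type":"number"},"force":{"type":"number"}},"required":["rows"]}

```bash
mkdir -p pics
cat > h.py <<'E'
from station import *
import numpy as np, cv2
def f_of(c): return 200/np.tan(np.radians(c["fov_y"])/2)
def ray(c,px,fish=False):
    f=f_of(c); d=np.array([(px[0]-c["cx"])/f,(px[1]-c["cy"])/f])
    if fish:
        r=np.linalg.norm(d); s=np.sin(r)/r if r>1e-9 else 1; v=np.array([d[0]*s,-d[1]*s,-np.cos(r)])
    else: v=np.array([d[0],-d[1],-1])
    T=np.linalg.inv(c["world_to_cam"]); v=T[:3,:3]@v
    return T[:3,3],v/np.linalg.norm(v)
def proj(c,P,fish=False):
    p=c["world_to_cam"]@np.append(P,1); x,y,z=p[0],-p[1],-p[2]; f=f_of(c)
    if fish:
        r=np.hypot(x,y); t=np.arctan2(r,z); k=t/r
        return c["cx"]+f*k*x,c["cy"]+f*k*y
    return c["cx"]+f*x/z,c["cy"]+f*y/z
def tri(rs):
    A=sum(np.eye(3)-np.outer(d,d) for o,d in rs); b=sum((np.eye(3)-np.outer(d,d))@o for o,d in rs)
    P=np.linalg.solve(A,b); return P,[np.linalg.norm(np.cross(P-o,d)) for o,d in rs]
def atz(r,z): return r[0]+r[1]*(z-r[0][2])/r[1][2]
E
cat > a.py <<'E'
from h import *
C={}
for n in("scene","top"):
    C[n]=read_camera(n); cv2.imwrite(f"pics/{n}0.png",C[n]["img"]); print(n,np.linalg.inv(C[n]["world_to_cam"])[:3,3].round(3))
for t in["lid","pot_rim","plunger_top","guard_edge","station","oil_filter","bearing","jar"]:
    for n in C:
        for r in place_of(n,t): print(t,n,np.round(r["centre"],1),round(r["confidence"],2))
o=get_obs(); print({k:np.round(v,3) for k,v in o.items()})
E
python3 a.py
```

```text
scene [1.104 0.01  1.077]
top [ 0.371 -0.002  1.166]
lid scene [253.1 149.1] 0.95
lid scene [392.4 172.3] 0.88
lid scene [252.8 275.6] 0.7
lid scene [257.3 207.1] 0.69
lid top [396.5 302.1] 0.77
lid top [257.1 276.7] 0.71
lid top [204.8 196.7] 0.66
lid top [386.4 234.1] 0.63
pot_rim scene [378.  230.2] 0.81
pot_rim top [277.9 179.2] 0.91
plunger_top scene [185.1 225.5] 0.64
plunger_top top [207.5 194.7] 0.86
guard_edge scene [474.6 182.6] 0.78
guard_edge top [191.4 185.6] 0.64
station scene [408.8 247. ] 0.62
station top [252.9 189.1] 0.85
oil_filter scene [185.9 228.5] 0.94
oil_filter top [450.4 211. ] 0.7
bearing scene [256.1 271.8] 0.94
bearing top [383.  166.3] 0.72
jar scene [296.9 323.3] 0.72
jar top [387.2 234. ] 0.72
jar top [343.8 120.1] 0.66
{'t': np.float64(0.9), 'q': array([-1.429,  0.477,  0.022,  1.555, -0.011,  1.109, -0.083]), 'joint_vel': array([-0.002, -0.   , -0.001,  0.   ,  0.   ,  0.   , -0.001]), 'joint_torque': array([-0.0000e+00, -5.9631e+01,  1.6060e+00, -2.8155e+01,  1.2000e-02,
        1.0000e-03,  0.0000e+00]), 'eef_pos': array([0.167, 0.654, 0.231]), 'tool_rot': array([-0.   ,  0.125,  0.992,  0.   ]), 'contact_force': array([0.091, 0.901, 0.548]), 'torque': array([-0.022, -0.056,  0.013]), 'grasp_force': np.float64(0.0), 'gripper_width': np.float64(0.997)}
```

View pics/scene0.png

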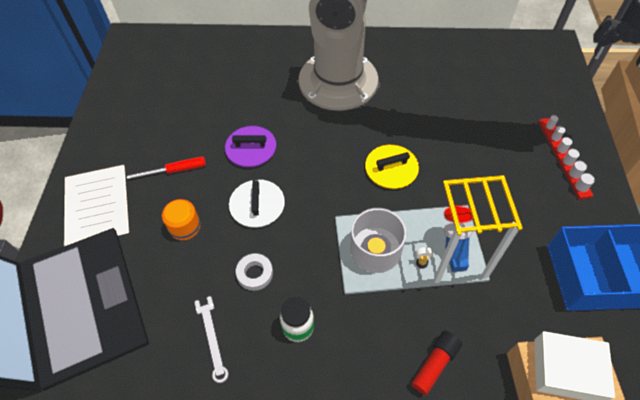

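View pics/top0.png

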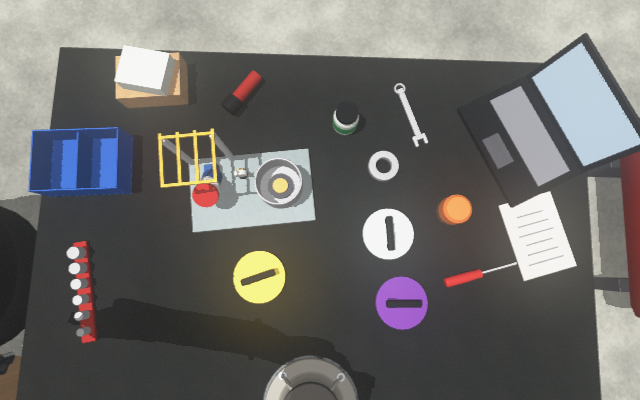

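White lid at scene (257,205) / top (388,234). Yellow and purple are decoys. The pot is at scene (378,240) / top (279,183), with the plunger head at scene (458,214) / top (205,195). Top-view left is +y.

```bash
cat > b.py <<'E'
from h import *
C={n:read_camera(n) for n in("scene","top")}
R=lambda n,p:ray(C[n],p)
def disc(n,box):  # white disc filled
    x0,y0,x1,y1=box; im=C[n]["img"][y0:y1,x0:x1]; m=(im.min(2)>150).astype(np.uint8)
    c=max(cv2.findContours(m,0,1)[0],key=cv2.contourArea); e=cv2.fitEllipse(cv2.convexHull(c)); return np.array(e[0])+[x0,y0],e
def handle(n,box,c0):
    x0,y0,x1,y1=box; im=C[n]["img"][y0:y1,x0:x1]; m=(im.max(2)<70).astype(np.uint8)
    k,l,s,cc=cv2.connectedComponentsWithStats(m)
    i=min(range(1,k),key=lambda i:np.linalg.norm(cc[i]+[x0,y0]-c0)+(1e3 if s[i,4]<40 else 0))
    ys,xs=np.where(l==i); r=cv2.minAreaRect(np.c_[xs,ys].astype(np.float32)); return cc[i]+[x0,y0],cv2.boxPoints(r)+[x0,y0],s[i,4]
bx={"scene":(222,172,292,232),"top":(355,200,420,265)}
D={}
for n in bx:
    c,e=disc(n,bx[n]); h,b,a=handle(n,bx[n],c); D[n]=(c,h,b); print(n,"disc",c.round(1),np.round(e[1],1),atz(R(n,c),.016).round(4),"handle",h.round(1),a,"atz.05",atz(R(n,h),.05).round(4)); print([atz(R(n,q),.05).round(3).tolist() for q in b])
print("disc tri",tri([R(n,D[n][0]) for n in D])); print("handle tri",tri([R(n,D[n][1]) for n in D]))
for t in["pot_rim","plunger_top","guard_edge","lid"]:
    P={n:[(r["centre"],r["confidence"]) for r in place_of(n,t)] for n in C}
    for a,ca in P["scene"]:
        for b,cb in P["top"]:
            X,e=tri([R("scene",a),R("top",b)])
            if e[0]<.015: print(t,X.round(4),np.round(e,4),round(ca,2),round(cb,2))
# red head & base plate & yellow guard
for n,b in(("scene",(430,190,490,230)),("top",(185,175,225,215))):
    x0,y0,x1,y1=b; im=C[n]["img"][y0:y1,x0:x1].astype(int); m=((im[...,2]>120)&(im[...,1]<70)&(im[...,0]<70)).astype(np.uint8)
    ys,xs=np.where(m); print("red",n,xs.min()+x0,xs.max()+x0,ys.min()+y0,ys.max()+y0,len(xs))
big=[]
for n,b in(("scene",(330,165,530,300)),("top",(150,120,320,240))):
    x0,y0,x1,y1=b; big.append(cv2.resize(C[n]["img"][y0:y1,x0:x1],(590,398 if n=="scene" else 416)[:2],interpolation=cv2.INTER_CUBIC)[:,:])
a,b=[cv2.resize(i,(395,290)) for i in big]; cv2.imwrite("pics/crop1.png",np.hstack([big[0][:398,:400],big[1][:398,:400]]) if 0 else np.vstack([cv2.resize(big[0],(445,300)),cv2.resize(big[1],(445,300))]))
E
python3 b.py
```

```text
scene disc [256.3 202.9] [47.  55.9] [ 0.4453 -0.1921  0.016 ] handle [256.5 199.8] 2178 atz.05 [ 0.4575 -0.186   0.05  ]
[[0.378, -0.281, 0.05], [0.374, -0.109, 0.05], [0.54, -0.097, 0.05], [0.545, -0.257, 0.05]]Traceback (most recent call last):
  File "b.py", line 15, in <module>
    c,e=disc(n,bx[n]); h,b,a=handle(n,bx[n],c); D[n]=(c,h,b); print(n,"disc",c.round(1),np.round(e[1],1),atz(R(n,c),.016).round(4),"handle",h.round(1),a,"atz.05",atz(R(n,h),.05).round(4)); print([atz(R(n,q),.05).round(3).tolist() for q in b])
                             ~~~~~~^^^^^^^^^^^
  File "b.py", line 10, in handle
    i=min(range(1,k),key=lambda i:np.linalg.norm(cc[i]+[x0,y0]-c0)+(1e3 if s[i,4]<40 else 0))
ValueError: min() iterable argument is empty
```

```bash
python3 - <<'E'
s=open('b.py').read()
s=s.replace("def handle(n,box,c0):\n    x0,y0,x1,y1=box; im=C[n][\"img\"][y0:y1,x0:x1]; m=(im.max(2)<70).astype(np.uint8)",
"def handle(n,box,c0,e):\n    x0,y0,x1,y1=box; im=C[n][\"img\"][y0:y1,x0:x1]; k=np.zeros(im.shape[:2],np.uint8); cv2.ellipse(k,(e[0],(e[1][0]-6,e[1][1]-6),e[2]),1,-1); m=((im.max(2)<110)&(k>0)).astype(np.uint8)")
s=s.replace("handle(n,bx[n],c)","handle(n,bx[n],c,e)")
open('b.py','w').write(s)
E
python3 b.py
```

```text
scene disc [256.3 202.9] [47.  55.9] [ 0.4453 -0.1921  0.016 ] handle [254.6 198.3] 216 atz.05 [ 0.4535 -0.191   0.05  ]
[[0.406, -0.205, 0.05], [0.406, -0.188, 0.05], [0.5, -0.178, 0.05], [0.5, -0.195, 0.05]]
top disc [387.7 233.6] [50.4 51.6] [ 0.4403 -0.1912  0.016 ] handle [389.6 233. ] 227 atz.05 [ 0.4399 -0.1903  0.05  ]
[[0.483, -0.177, 0.05], [0.485, -0.195, 0.05], [0.399, -0.203, 0.05], [0.397, -0.184, 0.05]]
disc tri (array([ 0.44074881, -0.19292225,  0.00857137]), [np.float64(0.0005386586126485396), np.float64(0.0005386586126484645)])
handle tri (array([ 0.44110672, -0.19421441,  0.03043126]), [np.float64(0.0006414667696976199), np.float64(0.0006414667696976291)])
pot_rim [0.5602 0.0995 0.1054] [0.0002 0.0002] 0.64 0.75
plunger_top [0.5131 0.2772 0.1111] [0.0033 0.0033] 0.77 0.98
guard_edge [0.5188 0.2756 0.24  ] [0.0007 0.0007] 0.62 0.84
lid [ 0.4363 -0.1953 -0.0183] [0.001 0.001] 0.83 0.98
lid [ 0.3075  0.1515 -0.0418] [0.0022 0.0022] 0.68 0.92
lid [ 0.4243 -0.1678  0.2128] [0.0109 0.0109] 0.59 0.98
lid [ 0.2605 -0.2241  0.0055] [0.0002 0.0002] 0.59 0.83
red scene 445 472 205 222 282
red top 194 216 184 193 89
```

View pics/crop1.png

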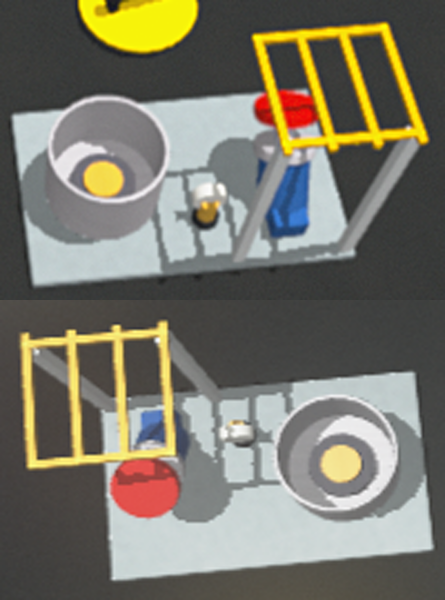

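The crop shows the guard's front edge almost straight above the plunger centre, and a station yaw of about 5°. I'll compute the station pose now.

```bash
cat > c.py <<'E'
from h import *
C={n:read_camera(n) for n in("scene","top")}
for q in[(192.8,232),(315,220),(308.5,149.2),(190,164)]: print("top corner",atz(ray(C["top"],q),.012).round(4))
sc=lambda u,v:(330+u/2.225,165+v/2.222)
for q in[(11,114),(34,287),(355,255)]: print("scene corner",atz(ray(C["scene"],sc(*q)),.012).round(4))
for t,z in[("pot_rim",.1),("plunger_top",.117),("guard_edge",.245)]:
    for n in C:
        for r in place_of(n,t): print(t,n,np.round(r["centre"],1),round(r["confidence"],2),atz(ray(C[n],r["centre"]),z).round(4))
E
python3 c.py
```

```text
top corner [0.4298 0.3288 0.012 ]
top corner [0.4713 0.0041 0.012 ]
top corner [0.6659 0.0278 0.012 ]
top corner [0.6144 0.3496 0.012 ]
scene corner [0.4757 0.003  0.012 ]
scene corner [0.6754 0.0307 0.012 ]
scene corner [0.631  0.3542 0.012 ]
pot_rim top [279.  179.4] 0.92 [0.5632 0.0971 0.1   ]
plunger_top scene [459.3 211.6] 0.58 [0.5176 0.2767 0.117 ]
plunger_top top [205.4 193.1] 0.68 [0.5205 0.2746 0.117 ]
guard_edge scene [476.1 178.3] 0.78 [0.5173 0.2828 0.245 ]
guard_edge top [191.7 188. ] 0.62 [0.5125 0.2711 0.245 ]
```

Emit:
carry_out --rows "30 0 60 -5; 60 -40 50 -10; 60 -50 0 -10; 50 -60 0 -10; 40 -60 0 -10; 30 -60 0 -10; 20 -62 0 -10; 15 -62 0 -10; 5 -60 0 -10; 0 -40 0 -10" --claw 85

```text
t: 3.15
eef_pos: [0.4275, 0.2062, 0.3231]
tool_rot: [-0.0, 0.818, 0.575, 0.0]
contact_force: [0.1, 0.3, 0.9]
gripper_width: 0.993
grasp_force: 0.0
```

```bash
cat > d.py <<'E'
from h import *
import sys
c=read_camera("wrist"); cv2.imwrite("pics/w%s.png"%sys.argv[1],c["img"]); print(get_obs()["eef_pos"].round(4),np.linalg.inv(c["world_to_cam"])[:3,3].round(3))
for t,z in[("pot_rim",.1),("plunger_top",.117),("guard_edge",.245),("lid",0)]:
    for r in place_of("wrist",t): print(t,np.round(r["centre"],1),round(r["confidence"],2),atz(ray(c,r["centre"],1),z).round(4))
import pickle; pickle.dump({k:c[k] for k in("fov_y","cx","cy","world_to_cam")},open("w%s.pkl"%sys.argv[1],"wb"))
E
python3 d.py 1
```

```text
[0.4277 0.2012 0.3231] [0.449 0.269 0.465]
pot_rim [444.8 211.2] 0.83 [0.5642 0.1017 0.1   ]
pot_rim [399.8 147.7] 0.42 [0.5281 0.2007 0.1   ]
plunger_top [371.8  92. ] 0.94 [0.5136 0.2744 0.117 ]
guard_edge [407.8  77.3] 0.77 [0.5189 0.2751 0.245 ]
guard_edge [398.4 148.3] 0.52 [0.4956 0.2279 0.245 ]
lid [269.4 219.6] 0.96 [0.3184 0.1417 0.    ]
lid [392.8 345.7] 0.63 [ 0.4409 -0.1931  0.    ]
```

View pics/w1.png

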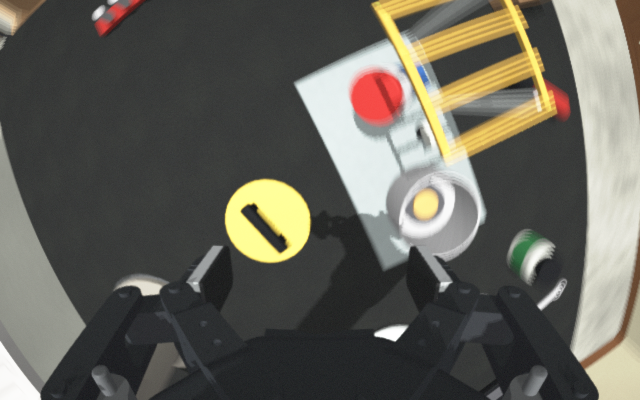

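The wrist view agrees: pot at (435,212) → (0.562, 0.100), red head at (376,96) → (0.515, 0.276), guard front edge directly above it. The yellow decoy at (268,220) is to be left alone. Next I move over the lid.

Emit:
carry_out --rows "5 -56 0 -9.2; 5 -56 0 -9.2; 5 -56 0 -9.2; 0 -56 0 -9.2; 0 -56 -30 -9.2; 0 -56 -50 -9.2; 0 -56 -50 -9.2; 0 0 0 0; 0 0 0 0"

```text
t: 4.53
eef_pos: [0.443, -0.1619, 0.2101]
tool_rot: [0.0, 0.998, 0.056, -0.0]
contact_force: [-0.2, 1.1, 0.2]
gripper_width: 0.994
grasp_force: 0.0
```

```bash
cat > e.py <<'E'
from h import *
import sys
c=read_camera("wrist"); cv2.imwrite("pics/w%s.png"%sys.argv[1],c["img"]); o=get_obs(); q=o["tool_rot"]; print(o["t"],o["eef_pos"].round(4),"tool y deg",np.degrees(2*np.arctan2(q[2],q[1]))-90)
for r in place_of("wrist","lid"): print(np.round(r["centre"],1),round(r["confidence"],2),atz(ray(c,r["centre"],1),0).round(4))
# handle top: dark pixels within the lid disc -> metric points at z .05
for r in outline_of("wrist","lid")[:2]:
    m=r["pixels"]; hull=np.zeros(m.shape,np.uint8); pts=np.argwhere(m)[:,::-1].astype(np.int32); cv2.fillConvexPoly(hull,cv2.convexHull(pts),1)
    rim=np.array([atz(ray(c,p,1),.016)[:2] for p in cv2.convexHull(pts)[:,0]]).astype(np.float32)
    print("hull circle centre,r",cv2.minEnclosingCircle(rim))
    hull=cv2.erode(hull,np.ones((7,7))); d=np.argwhere((c["img"].max(2)<80)&(hull>0))[:,::-1]
    P=np.array([atz(ray(c,p,1),.05)[:2] for p in d]).astype(np.float32)
    if len(P)>20: print("handle",cv2.minAreaRect(P*1000),len(P))
E
python3 e.py 2
```

```text
4.575 [ 0.4434 -0.1615  0.2106] tool y deg -83.47684470630553
[103.9 236.9] 0.64 [0.3171 0.1449 0.    ]
[344.2 179. ] 0.61 [ 0.4386 -0.1929  0.    ]
[352.2 308.1] 0.57 [ 0.2609 -0.2296  0.    ]
hull circle centre,r ((0.3148236870765686, 0.1504138857126236), 0.07928842306137085)
handle ((327.4465637207031, 128.5031280517578), (20.00357437133789, 102.3126220703125), 20.216943740844727) 596
hull circle centre,r ((0.2644706666469574, -0.22961129248142242), 0.06886325031518936)
handle ((275.9376525878906, -228.8980255126953), (89.08551788330078, 36.941566467285156), 89.87267303466797) 1184
```

View pics/w2.png

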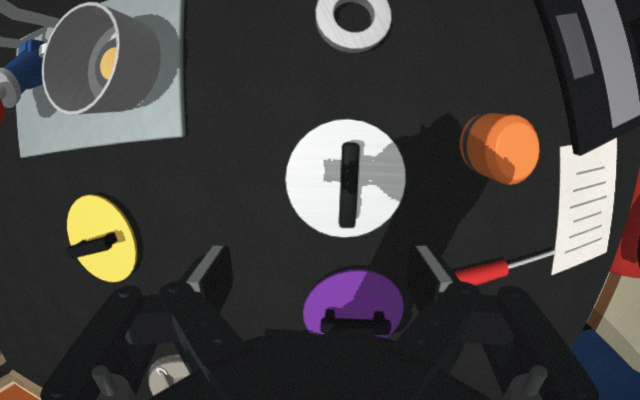

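The white lid's handle runs from about (351,143) to (347,226) in the wrist view, with the purple decoy below it and the oil filter at (505,148) clear. I'll triangulate the handle with the other cameras.

Run:
```python
from h import *
c=read_camera("wrist"); s=read_camera("scene"); t=read_camera("top")
im=c["img"][130:240,325:375]; print("cols dark",[(r+130,(np.where(im[r,8:42].max(1)<45)[0][[0,-1]]+333).tolist()) for r in range(14,96,10) if (im[r,8:42].max(1)<45).any()])
a,b=[ray(c,p,1) for p in((350,143),(346.5,226))]
A,B=atz(a,.05),atz(b,.05); print(A,B,"mid",(A+B)/2,"len",np.linalg.norm(A-B),"yaw",np.degrees(np.arctan2(*(A-B)[[1,0]])))
for n in(s,t):
  pass
print("tri",tri([ray(c,(348.5,184),1),ray(s,(254.6,198.3)),ray(t,(389.6,233))]))
o=get_obs();print(o["eef_pos"],o["t"])
```

```text
cols dark [(144, [348, 353]), (154, [344, 358]), (164, [343, 358]), (174, [342, 358]), (184, [342, 357]), (194, [342, 356]), (204, [342, 356]), (214, [341, 355]), (224, [341, 354])]
[ 0.48596211 -0.1878034   0.05      ] [ 0.39996415 -0.19601661  0.05      ] mid [ 0.44296313 -0.19191001  0.05      ] len 0.0863892729744417 yaw 5.455464331267082
tri (array([ 0.44096133, -0.19429008,  0.03040342]), [np.float64(0.0003634059538683183), np.float64(0.0007094478475555616), np.float64(0.0006075205172416019)])
[ 0.44283534 -0.1619028   0.21077193] 4.825
```

Emit:
carry_out --rows "-1 -30 -30 -1; 0 0 -50 0; 0 0 -30 0; 0 0 0 0; 0 0 0 0"

```text
t: 5.45
eef_pos: [0.442, -0.1931, 0.1013]
tool_rot: [0.0, 0.999, 0.046, 0.001]
contact_force: [0.1, 0.2, 0.2]
gripper_width: 0.997
grasp_force: 0.0
```

Run:
```python
from h import *
c=read_camera("wrist"); o=get_obs(); print(o["eef_pos"],o["contact_force"])
cv2.imwrite("pics/w3.png",c["img"][120:400,120:540])
for p in((.486,-.188),(.400,-.196)): print(proj(c,np.array([*p,.05]),1))
```

```text
[ 0.44225911 -0.19311854  0.10153371] [ 0.75388124 -0.81792794  0.39005669]
(np.float64(316.064526454136), np.float64(150.4906119250386))
(np.float64(316.4052125523323), np.float64(273.3423076088898))
```

View pics/w3.png

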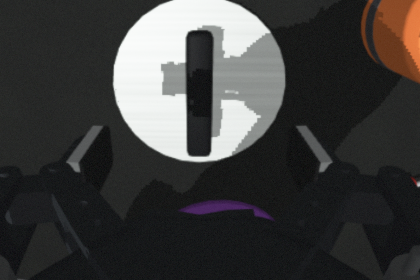

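The handle spans (320,150) to (319,275) in full-picture pixels. That fits a 50 mm top height and sits about 2 mm further to -y. Descend and grip.

Emit:
carry_out --rows "1 -1 -30 0; 0 0 -26 0; 0 0 -14 0; 0 0 -6 0; 0 0 0 0; 0 0 0 0"

```text
t: 6.25
eef_pos: [0.4427, -0.1941, 0.0248]
tool_rot: [0.0, 0.999, 0.046, 0.001]
contact_force: [0.1, 0.0, -0.6]
gripper_width: 0.995
grasp_force: 0.0
```

Emit:
carry_out --rows "0 0 0 0; 0 0 0 0; 0 0 0 0; 0 0 0 0; 0 0 0 0; 0 0 0 0" --claw 0 --force 60

```text
t: 7.0
eef_pos: [0.4422, -0.1939, 0.0243]
tool_rot: [-0.0, 0.999, 0.046, 0.0]
contact_force: [-1.1, 1.4, 5.7]
gripper_width: 0.2
grasp_force: 59.1
```

Emit:
carry_out --rows "0 0 10 0; 0 0 25 0; 0 0 50 0; 0 0 55 0; 0 0 45 0; 0 0 5 0; 0 0 0 0"

```text
t: 7.88
eef_pos: [0.4415, -0.1933, 0.2135]
tool_rot: [-0.0, 0.999, 0.046, -0.0]
contact_force: [-0.4, -0.6, -3.0]
gripper_width: 0.199
grasp_force: 59.2
```

Emit:
carry_out --rows "5 15 0 0; 17 42 0 0; 20 50 0 0; 20 50 0 0; 20 50 0 0; 20 45 0 0; 12 30 0 0; 5 12 0 0; 0 0 0 0; 0 0 0 0"

```text
t: 9.12
eef_pos: [0.5604, 0.0981, 0.2138]
tool_rot: [0.0, 0.999, 0.045, -0.0]
contact_force: [-0.2, -0.8, -3.3]
gripper_width: 0.195
grasp_force: 59.2
```

```bash
cat > g.py <<'E'
from h import *
import sys
C={n:read_camera(n) for n in("scene","top","wrist")}; o=get_obs(); print(o["t"],o["eef_pos"].round(4),o["contact_force"].round(1),o["grasp_force"])
for n in C: cv2.imwrite(f"pics/{n}{sys.argv[1]}.png",C[n]["img"])
for t,z in(("lid",o["eef_pos"][2]-.0243),("pot_rim",.1)):
    for n in C:
        for r in place_of(n,t): print(t,n,np.round(r["centre"],1),round(r["confidence"],2),atz(ray(C[n],r["centre"],n=="wrist"),z).round(4))
b=lambda n,x0,y0:cv2.resize(C[n]["img"][y0:y0+120,x0:x0+160],(480,290))
cv2.imwrite(f"pics/crop{sys.argv[1]}.png",np.vstack([b("scene",310,160),b("top",200,110)]))
E
python3 g.py 4
```

```text
9.275 [0.5608 0.0986 0.2142] [ 0.5  0.1 -3.2] 59.183780550956726
lid scene [382.9 209.1] 0.73 [0.5607 0.1016 0.1899]
lid scene [249.7 147.7] 0.7 [ 0.4094 -0.1893  0.1899]
lid scene [296.5 324.8] 0.51 [ 0.8077 -0.0592  0.1899]
lid top [275.5 174.2] 0.97 [0.559  0.0974 0.1899]
lid top [258.1 278.4] 0.97 [0.3221 0.1257 0.1899]
lid top [400.5 300.2] 0.74 [ 0.2833 -0.1917  0.1899]
lid wrist [319.6 237.7] 0.85 [0.5576 0.0968 0.1899]
pot_rim scene [376.5 229.1] 0.91 [0.5575 0.0955 0.1   ]
```

View pics/wrist4.png

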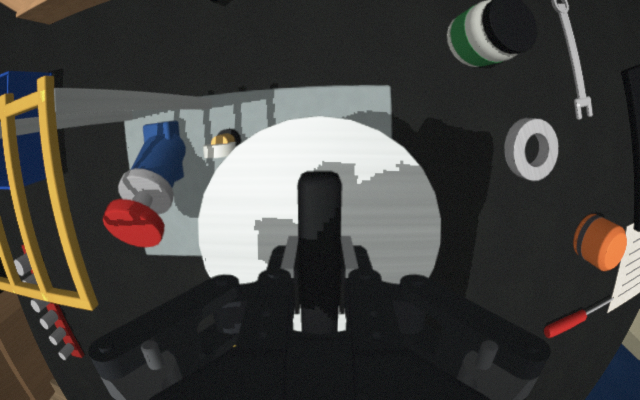

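The lid hangs level, centred at about (0.560, 0.0985), over the pot at (0.561, 0.099). Lower it, slowly at the end.

Emit:
carry_out --rows "0.5 0.5 -20 0; 0 0 -30 0; 0 0 -20 0; 0 0 -8 0; 0 0 0 0"

```text
t: 10.2
eef_pos: [0.5615, 0.1004, 0.1357]
tool_rot: [0.0, 0.999, 0.046, -0.0]
contact_force: [-0.0, -0.6, -2.2]
gripper_width: 0.197
grasp_force: 59.1
```

```bash
python3 g.py 5
```

```text
10.35 [0.5623 0.1006 0.1369] [ 0.2  0.3 -3.2] 59.07153904438019
lid scene [253.6 145.5] 0.7 [ 0.3419 -0.198   0.1126]
lid scene [381.2 230.4] 0.66 [0.5675 0.1045 0.1126]
lid top [400.  302.1] 0.97 [ 0.2719 -0.2056  0.1126]
lid top [258.3 276.9] 0.82 [0.3217 0.1355 0.1126]
lid top [277. 179.] 0.67 [0.5618 0.101  0.1126]
lid wrist [319.5 237.1] 0.96 [0.5596 0.0991 0.1126]
pot_rim wrist [562.4 158.6] 0.37 [ 0.6262 -0.0743  0.1   ]
```

View pics/crop5.png

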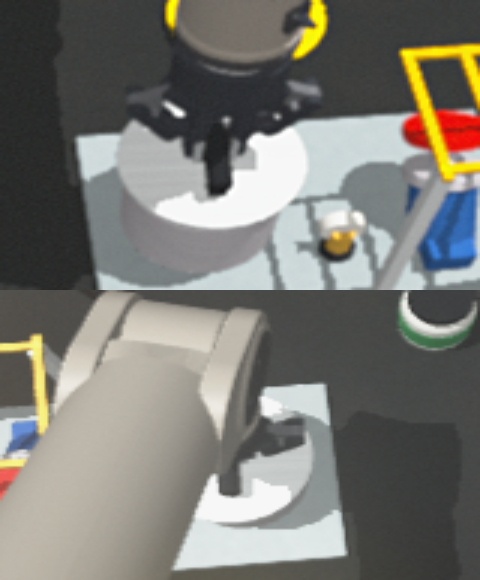

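In the scene crop the lid is centred just above the pot, and in the top crop the arm covers half of it. Lower until the force rises.

Emit:
carry_out --rows "-1 -1 -4 0; 0 0 -4 0; 0 0 -4 0; 0 0 -3 0; 0 0 -2 0; 0 0 -2 0; 0 0 -1 0; 0 0 0 0"

```text
t: 11.65
eef_pos: [0.5606, 0.0996, 0.116]
tool_rot: [0.0, 0.999, 0.046, -0.0]
contact_force: [-0.3, 0.3, -2.5]
gripper_width: 0.2
grasp_force: 59.1
```

Emit:
carry_out --rows "0 0 -1 0; 0 0 -1 0; 0 0 0 0"

```text
t: 12.02
eef_pos: [0.5606, 0.0997, 0.1143]
tool_rot: [-0.0, 0.999, 0.046, 0.0]
contact_force: [-0.7, 0.5, 2.0]
gripper_width: 0.197
grasp_force: 59.8
```

Contact at the expected height (z 0.1143). Open up and rise.

Emit:
carry_out --rows "0 0 0 0; 0 0 0 0; 0 0 0 0; 0 0 0 0; 0 0 0 0; 0 0 0 0" --claw 85

```text
t: 12.78
eef_pos: [0.5606, 0.0996, 0.1141]
tool_rot: [0.0, 0.999, 0.046, 0.0]
contact_force: [-0.5, -0.2, -0.0]
gripper_width: 0.994
grasp_force: 0.0
```

Emit:
carry_out --rows "0 0 10 0; 0 0 30 0; 0 0 50 0; 0 0 60 0; -40 0 50 0; -60 0 0 0; 0 0 0 0; 0 0 0 0"

```text
t: 13.78
eef_pos: [0.4618, 0.1, 0.3135]
tool_rot: [-0.001, 0.999, 0.047, 0.001]
contact_force: [-0.8, 0.5, 0.7]
gripper_width: 0.998
grasp_force: 0.0
```

```bash
cat >> h.py <<'E'
E
sed 's/o\["eef_pos"\]\[2\]-.0243/.09/' g.py > g2.py; python3 g2.py 6
```

```text
13.925 [0.4626 0.0992 0.3129] [-0.4  0.4  0.6] 0.0
lid scene [388.1 169. ] 0.78 [0.3867 0.1275 0.09  ]
lid scene [376.5 234.9] 0.75 [0.5665 0.0961 0.09  ]
lid scene [476.2 179.7] 0.56 [0.4121 0.3334 0.09  ]
lid scene [251.4 149.3] 0.55 [ 0.3361 -0.207   0.09  ]
lid top [276.4 181.2] 0.79 [0.5602 0.1045 0.09  ]
lid top [400.2 299.3] 0.78 [ 0.2764 -0.2104  0.09  ]
lid wrist [282.1 247.2] 0.87 [0.3584 0.1369 0.09  ]
lid wrist [328.4  91.4] 0.82 [0.5575 0.0961 0.09  ]
lid wrist [482.3 283.7] 0.81 [ 0.3165 -0.1653  0.09  ]
pot_rim scene [185.5 228.4] 0.29 [ 0.5682 -0.3255  0.1   ]
```

View pics/wrist6.png

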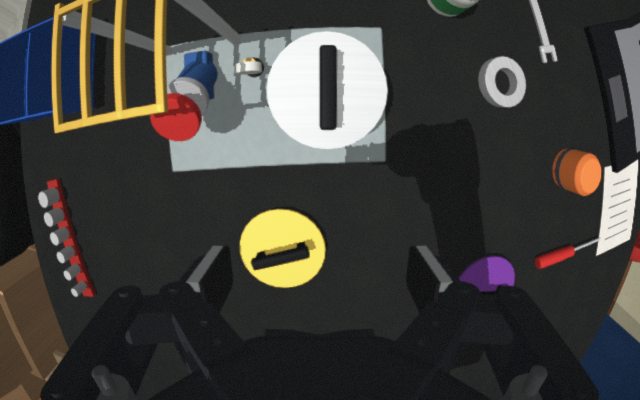

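The lid is seated level: wrist view disc centre is (327,90) → (0.558–0.560, 0.097–0.10), and the release height matches. The hand must stay in front of the guard, so I'll press the plunger with one open finger, closing line along station x. I'll refine the head and guard positions first.

Run:
```python
from h import *
import pickle
w1=pickle.load(open("w1.pkl","rb")); C={n:read_camera(n) for n in("scene","top","wrist")}
obs={"plunger_top":[ray(w1,(371.8,92),1)],"guard_edge":[ray(w1,(407.8,77.3),1)]}
for t in obs:
    for n in C:
        for r in place_of(n,t)[:2]:
            R=ray(C[n],r["centre"],n=="wrist"); X=atz(R,.117 if t[0]=="p" else .245); print(t,n,np.round(r["centre"],1),round(r["confidence"],2),X.round(4))
            if abs(X[0]-.516)<.03 and abs(X[1]-.276)<.03: obs[t].append(R)
    print("tri",tri(obs[t]))
G=[atz(ray(C["wrist"],p,1),.245).round(4) for p in((57,131),(165,110))]; print("guard front corners",G)
o=get_obs(); print(o["q"].round(2),o["eef_pos"],o["t"])
```

```text
plunger_top scene [457.5 211.2] 0.57 [0.5167 0.2729 0.117 ]
tri (array([0.51424868, 0.27426724, 0.11286284]), [np.float64(0.00022741565606674085), np.float64(0.0002274156560667104)])
guard_edge scene [475.9 180.4] 0.76 [0.5224 0.2818 0.245 ]
guard_edge top [187.7 186. ] 0.81 [0.5167 0.28   0.245 ]
guard_edge top [451.8 209.3] 0.37 [ 0.4828 -0.2917  0.245 ]
guard_edge wrist [106.9 123.3] 0.77 [0.5165 0.2728 0.245 ]
tri (array([0.51829749, 0.2792674 , 0.24050358]), [np.float64(0.004508720911562514), np.float64(0.004092402302445569), np.float64(0.0022961807357004555), np.float64(0.003125862333178275)])
guard front corners [array([0.5108, 0.3365, 0.245 ]), array([0.5264, 0.2169, 0.245 ])]
[-1.25  0.04  0.96  1.96 -0.04  1.16 -1.76] [0.46150873 0.09961695 0.31288521] 14.675
```

Emit:
carry_out --rows "-10 10 0 10.2; -10 20 0 10.2; -10 20 0 10.2; -5 20 0 10.2; -5 20 0 10.2; 0 20 0 10.2; 0 20 0 10.2; 0 20 0 10.2; 0 13 0 10.2; 0 0 0 0"

```text
t: 15.92
eef_pos: [0.4213, 0.2634, 0.3127]
tool_rot: [0.0, 0.662, 0.749, -0.0]
contact_force: [0.6, -1.4, -0.7]
gripper_width: 0.992
grasp_force: 0.0
```

```bash
cat > s.py <<'E'
from station import *; import numpy as np
o=get_obs(); q=o["tool_rot"]; y=(np.degrees(2*np.arctan2(q[2],q[1]))-90+90)%180-90
u=np.array([.9914,.1305]); d=o["eef_pos"][:2]-[.516,.2755]
print(o["t"],o["q"].round(2),o["eef_pos"].round(4),"yaw",y.round(1),"station x,y rel head",(d@u*1000).round(1),((d@[-u[1],u[0]])*1000).round(1),o["contact_force"].round(1))
E
python3 s.py
```

```text
15.925 [-1.38  0.11  0.77  1.9  -0.08  1.16 -0.46] [0.4213 0.2634 0.3127] yaw 7.1 station x,y rel head -95.4 0.4 [ 0.6 -1.4 -0.7]
```

Emit:
carry_out --rows "0 0 -30 0; 0 0 -50 0; 0 0 -50 0; 0 0 -20 0; 0 0 0 0; 0 0 0 0"

```text
t: 16.68
eef_pos: [0.4223, 0.2626, 0.164]
tool_rot: [0.0, 0.663, 0.749, 0.001]
contact_force: [-0.4, 0.1, 0.7]
gripper_width: 0.995
grasp_force: 0.0
```

```bash
python3 s.py
python3 - <<'E'
from h import *
s=read_camera("scene")["img"][150:290,400:540]; w=read_camera("wrist")["img"]
cv2.imwrite("pics/comb.png",np.hstack([cv2.resize(s,(400,400),interpolation=cv2.INTER_CUBIC),w[:,120:520]]))
E
```

```text
16.675 [-1.27  0.32  0.71  2.08 -0.28  0.84 -0.27] [0.4223 0.2626 0.164 ] yaw 7.0 station x,y rel head -94.6 -0.6 [-0.4  0.1  0.7]
```

View pics/comb.png

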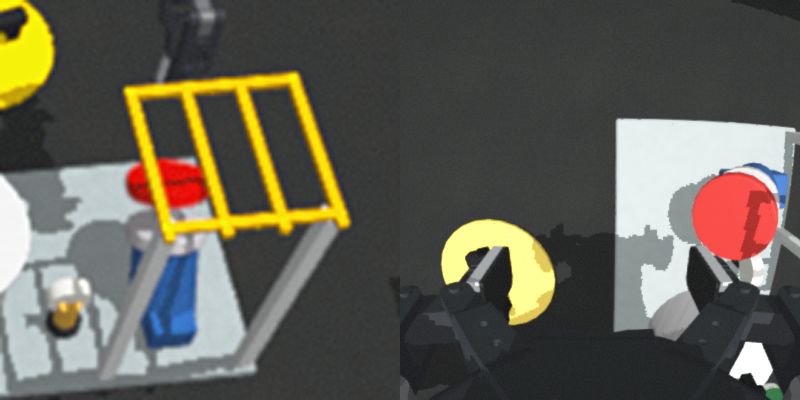

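In the wrist half, the red head is at (735,215) with the right finger tip just short of it at (700,255). In the scene half, the head is under the guard's front edge. I'll work out how far the open tips sit behind the TCP.

Run:
```python
from h import *
c=read_camera("wrist"); o=get_obs(); w,x,y,z=o["tool_rot"]
from scipy.spatial.transform import Rotation as R
M=R.from_quat([x,y,z,w]).as_matrix(); p=o["eef_pos"]
cam=np.linalg.inv(c["world_to_cam"])[:3,3]; print("cam in tool",(M.T@(cam-p)).round(3))
for k in(0,.013):
  for yy in(.043,.055,-.043):
    for xx in(-.011,.011): print(k,yy,xx,np.round(proj(c,p+M@np.array([xx,yy,-k]),1),0))
```

```text
cam in tool [ 0.067 -0.001 -0.142]
0 0.043 -0.011 [402. 269.]
0 0.043 0.011 [407. 230.]
0 0.055 -0.011 [423. 268.]
0 0.055 0.011 [429. 230.]
0 -0.043 -0.011 [241. 269.]
0 -0.043 0.011 [237. 230.]
0.013 0.043 -0.011 [409. 281.]
0.013 0.043 0.011 [414. 240.]
0.013 0.055 -0.011 [431. 280.]
0.013 0.055 0.011 [437. 240.]
0.013 -0.043 -0.011 [235. 281.]
0.013 -0.043 0.011 [230. 241.]
```

The open tips sit about 13–17 mm behind the TCP, with their outer face at about 49 mm. Contact should therefore come at hand station-x of about -69 mm and TCP z of about 0.088. Go to the pre-contact pose.

Emit:
carry_out --rows "0 0 -30 0; 5 1 -20 0; 6 1 -5 0; 0 0 0 0"

```text
t: 17.32
eef_pos: [0.4334, 0.2648, 0.1085]
tool_rot: [0.0, 0.662, 0.749, 0.001]
contact_force: [-0.0, -0.6, -0.4]
gripper_width: 0.994
grasp_force: 0.0
```

Emit:
carry_out --rows "2.8 0.4 -4.1 0; 2.8 0.4 -4.1 0; 2.8 0.4 -4.1 0; 0 0 0 0"

```text
t: 17.82
eef_pos: [0.441, 0.2657, 0.0953]
tool_rot: [0.0, 0.662, 0.749, -0.0]
contact_force: [0.1, -0.1, -0.3]
gripper_width: 0.992
grasp_force: 0.0
```

```bash
python3 s.py
```

```text
17.825 [-1.16  0.47  0.62  2.08 -0.41  0.71 -0.14] [0.441  0.2657 0.0953] yaw 7.1 station x,y rel head -75.6 0.0 [ 0.1 -0.1 -0.3]
```

Emit:
carry_out --rows "1.7 0.2 -2.5 0; 1.7 0.2 -2.5 0; 1.7 0.2 -2.5 0; 0 0 0 0"

```text
t: 18.32
eef_pos: [0.446, 0.2664, 0.0881]
tool_rot: [-0.0, 0.662, 0.749, -0.0]
contact_force: [-2.2, -0.4, 6.1]
gripper_width: 0.992
grasp_force: 2.7
```

Emit:
carry_out --rows "1.7 0.2 -2.5 0; 1.7 0.2 -2.5 0; 0 0 0 0"

```text
t: 18.7
eef_pos: [0.4493, 0.2669, 0.0833]
tool_rot: [-0.0, 0.662, 0.749, -0.0]
contact_force: [-2.0, -0.5, 7.6]
gripper_width: 0.996
grasp_force: 3.6
```

Contact came where predicted and the force matches the spring. Push on.

Emit:
carry_out --rows "2.3 0.3 -3.3 0; 2.3 0.3 -3.3 0; 2.3 0.3 -3.3 0; 2.3 0.3 -3.3 0; 0 0 0 0"

```text
t: 19.32
eef_pos: [0.4584, 0.2681, 0.0703]
tool_rot: [-0.0, 0.662, 0.749, -0.0]
contact_force: [-4.8, -1.0, 11.5]
gripper_width: 0.997
grasp_force: 5.9
```

Emit:
carry_out --rows "1.7 0.2 -2.5 0; 1.4 0.2 -2 0; 0.6 0 -0.8 0; 0 0 0 0"

```text
t: 19.82
eef_pos: [0.4602, 0.2685, 0.0673]
tool_rot: [-0.003, 0.662, 0.749, -0.001]
contact_force: [-23.5, -6.1, 46.0]
gripper_width: 0.995
grasp_force: 26.0
```

Hard against the stop (about 50 N). Ease off slightly and hold.

Emit:
carry_out --rows "-0.6 0 0.8 0; 0 0 0 0; 0 0 0 0; 0 0 0 0; 0 0 0 0; 0 0 0 0; 0 0 0 0"

```text
t: 20.7
eef_pos: [0.4601, 0.2684, 0.0676]
tool_rot: [-0.002, 0.662, 0.749, -0.0]
contact_force: [-17.9, -4.7, 36.3]
gripper_width: 0.996
grasp_force: 20.5
```

Travel is 25 mm, held for over a second. Retreat along the stroke.

Emit:
carry_out --rows "-2.8 -0.4 4.1 0; -2.8 -0.4 4.1 0; -2.8 -0.4 4.1 0; -2.8 -0.4 4.1 0; -2.8 -0.4 4.1 0; -2.8 -0.4 4.1 0; -4 -0.5 5.8 0; -6 -0.8 8 0; -10 -1 10 0; 0 0 0 0"

```text
t: 21.95
eef_pos: [0.4244, 0.264, 0.1145]
tool_rot: [-0.0, 0.662, 0.75, 0.001]
contact_force: [0.4, -0.1, -0.4]
gripper_width: 0.995
grasp_force: 0.0
```

Emit:
carry_out --rows "0 0 30 0; 0 0 50 0; 0 0 50 0; 0 0 0 0; 0 0 0 0; 0 0 0 0"

```text
t: 22.7
eef_pos: [0.4241, 0.2632, 0.2424]
tool_rot: [-0.0, 0.662, 0.749, -0.001]
contact_force: [-1.0, 0.4, -1.1]
gripper_width: 0.991
grasp_force: 0.0
```

```bash
python3 s.py
python3 - <<'E'
from h import *
C={n:read_camera(n) for n in("scene","top","wrist")}
for t,z in(("lid",.09),("plunger_top",.117),("oil_filter",0),("bearing",0),("jar",0)):
    for n in C:
        for r in place_of(n,t): print(t,n,np.round(r["centre"]),round(r["confidence"],2),atz(ray(C[n],r["centre"],n=="wrist"),z).round(3))
E
```

```text
22.7 [-1.35  0.21  0.78  1.99 -0.17  1.01 -0.36] [0.4241 0.2632 0.2424] yaw 7.1 station x,y rel head -92.7 -0.2 [-1.   0.4 -1.1]
lid scene [251. 150.] 0.91 [ 0.337 -0.208  0.09 ]
lid scene [378. 235.] 0.87 [0.566 0.099 0.09 ]
lid scene [388. 173.] 0.86 [0.399 0.126 0.09 ]
lid top [398. 303.] 0.91 [ 0.268 -0.204  0.09 ]
lid top [276. 182.] 0.86 [0.558 0.106 0.09 ]
lid top [260. 278.] 0.56 [0.319 0.133 0.09 ]
lid wrist [415. 324.] 0.96 [0.562 0.103 0.09 ]
lid wrist [234. 244.] 0.74 [0.341 0.186 0.09 ]
plunger_top scene [458. 210.] 0.88 [0.515 0.274 0.117]
plunger_top top [205. 196.] 0.61 [0.513 0.275 0.117]
plunger_top wrist [416. 190.] 0.94 [0.511 0.274 0.117]
oil_filter scene [187. 228.] 0.94 [ 0.512 -0.357  0.   ]
oil_filter top [450. 209.] 0.73 [ 0.514 -0.363  0.   ]
bearing scene [255. 276.] 0.75 [ 0.632 -0.176  0.   ]
bearing scene [378. 234.] 0.57 [0.515 0.108 0.   ]
bearing top [384. 166.] 0.67 [ 0.626 -0.182  0.   ]
bearing wrist [464. 366.] 0.56 [ 0.744 -0.073  0.   ]
jar scene [297. 327.] 0.73 [ 0.75  -0.073  0.   ]
jar top [343. 120.] 0.96 [ 0.757 -0.066  0.   ]
jar wrist [462. 365.] 0.79 [ 0.738 -0.071  0.   ]
```

The lid is still on the pot, the plunger is back out, and the bystanders haven't moved. Handing in.

```bash
python3 -c "
from station import *
print(hand_in())"
```

```text
the job is handed in; nothing more can be done
None
```

The lid is seated on the pot, the plunger was pushed fully home, held for about a second and has sprung back out, and the job is handed in; the judge returned no verdict.

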